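Stroke the pill organiser's lids shut

ROBOT

A 6-joint arm with a two-finger parallel gripper is mounted at the origin on the work surface. World frame = base frame: x ahead of the robot, y to its left, z up, the work surface at z = 0. Lengths are in mm, angles in rad, forces in N, time in s.
With the tool pointing down it reaches from about 275 to 1000 mm from the base axis. Payload 8.4 kg.
Tool frame: the origin (TCP) lies midway between the tips of the shut fingers; the grasp point (between the pads) lies ctrl.grip_point_offset behind it (ctrl.grip_point_offset is the distance from the TCP to the grasp point, in mm); z points along the fingers, y is the direction in which the jaws open and shut (so a half turn about z gives the same grasp; the last joint's range is limited). The gripper opens to 85 mm and grips with 20 to 120 N. Pads are 22 mm wide; open, the fingers measure 114 mm over their backs; the gripper's body (76 mm by 85 mm) begins 54 mm behind the grasp point. The pads swing forward as they close: fully open they stand 13 mm farther back than shut.
Start: joints at [-0.002, 0.353, 1.633, -0, 1.155, -0.002], TCP at [625.002, -0, 231.281] pointing down, gripper open.
Joint ranges: [-2.63, 2.63], [-0.92, 2.1], [0.06, 2.66], [-1.3, 4.44], [0, 2.69], [-3.02, 3.02]. Speed limits (rad/s): [2.22, 2.22, 2.79, 3.14, 3.14, 3.14].

INTERFACE

Orientations are given as a rotation vector (axis times angle).
In Python, from cell import ctrl, viewer gives the robot as it stands.
- The arm moves only by the tool carry_out, never from a script. Its argument "motion" is a list that holds one entry, the list of rows, each a list of 4 numbers: the shift along the tool's x, y, z each as a share of 4 cm, from -1 to 1, then the turn about the tool's z as a share of 6 degrees, from -1 to 1. A call has exactly 8 rows; each row shifts and turns the commanded pose from where the row before left it, along the tool's axes as they then stand; what a row does not reach is not made up. A row lasts 1/12 s, in which the tool goes at most 41.7 mm and 7.16 degrees, less where a joint would pass 70% of its speed; a pose out of reach is approached as far as the arm can. A call with a number of a shift or a turn outside -1 to 1 is refused whole. A call with a gripper value outside its range is refused whole. "grip" is the opening, from -1 (shut) to 1 (fully open), set as the call begins (left out, the last holds). The fingers move at their own pace and stop on an object; "force" is the grip in N (left out, the last holds). Time passes only in rows, so rows that do not move let the fingers close, or fill a call up. It gives the time, the measured TCP pose, the force and the opening at its end, in the units of the state.
- ctrl.get_state(): the state, without advancing time (a new reading comes with each control period).
- viewer.grab_frame(name): name is "scene" or "side" or "wrist"; returns a dict with "img" (420x560x3 uint8, red, green, blue), "camera_matrix" (3x3 intrinsics, pixels), "rvec" (rotation vector, rad) and "tvec" (3), from world to camera coordinates, as OpenCV has them. Camera axes: x right, y down, z forward; pixel columns grow to the right and rows downward; lengths in mm; the calibration is good to about 2 mm. A picture is of the moment at which its call begins. There is no depth.
- ctrl.sign_off(): hands the job in, once; it reports no verdict.
The state is a dict: "time_s": time; "qpos": joint angles; "qd": joint speeds; "joint_torque": joint torques, N m; "tcp_pos": TCP position; "tcp_rot": TCP orientation; "ft_force": force on the tool from outside, world axes, zero at the start; "ft_torque": the same for the moment, N m; "opening": opening from 0.0 (shut) to 1.0 (fully open).
Only numpy, scipy, OpenCV 4.12 (cv2) and the standard library are available. Lean on these libraries where they do the work, as an engineer would, in place of code of your own. Each camera call takes 0.05 s, during which the arm holds its last target.

TASK

The weekly pill organiser on the pharmacy counter has been filled and all its lids stand ajar. Starting on the orange finger rest, run the fingertips lightly along the row to the white end so that the lids are pressed shut one after another, then take the hand away. Only stroke it: do not lift, tip or push the organiser away, press gently, and leave the bottles, vial and spatula beside it alone.

Things in the scene. Friction and masses are not known exactly. Their poses are not given: they have to be found in the camera images.
- organiser: loose white pill organiser on the counter, 262 mm long (x), 50 wide (y), 32 high, about 0.6 kg; origin at the centre of its underside, z up. Along +x: a fixed orange finger rest 34 mm long, seven compartments 30 mm apart with teal lids, a fixed white finger rest 18 mm long. Both rests and the shut lids have their tops level, 32 mm above the counter
- start_rest (a point): centre of the top face of the orange finger rest (34 x 50 mm, flat, rigid), 32 mm above the counter: the end where the row of lids begins
- far_rest (a point): centre of the top face of the white finger rest (18 x 50 mm, flat, rigid) at the other end of the row, 236 mm from start_rest
- lid1 (a joint): angle of lid 1, next to the orange rest (rad): 0 shut, 0.35 to 0.9 at the start, at most 1.3. All lids are teal plates 28 mm along the row, 46 wide, 3 thick, hinged 29 mm above the counter on the edge nearer the orange rest; the free edge, towards the white rest, stands up. Lid 1's hinge is 18 mm from start_rest
- lid2 (a joint): angle of lid 2 (rad, 0 shut, grows as it opens), like lid 1; its hinge is 48 mm from start_rest along the row. All hinges have light friction (under 0.01 N m) and leave a lid wherever it is put; a lid within 0.09 rad (free edge 2.5 mm up) counts as shut
- lid3 (a joint): angle of lid 3 (rad, 0 shut, grows as it opens), like lid 1; its hinge is 78 mm from start_rest along the row
- lid4 (a joint): angle of lid 4 (rad, 0 shut, grows as it opens), like lid 1; its hinge is 108 mm from start_rest along the row
- lid5 (a joint): angle of lid 5 (rad, 0 shut, grows as it opens), like lid 1; its hinge is 138 mm from start_rest along the row
- lid6 (a joint): angle of lid 6 (rad, 0 shut, grows as it opens), like lid 1; its hinge is 168 mm from start_rest along the row
- lid7 (a joint): angle of lid 7 (rad, 0 shut, grows as it opens), like lid 1; its hinge is 198 mm from start_rest along the row
- stock_jar_mid (a point): bystander: loose white jar 52 mm in diameter, 85 mm high; point half-way up its middle. It, the vial and the bottle stand in a row beside the organiser, in any order, 95 to 130 mm from its centre line
- amber_vial_mid (a point): bystander: loose open amber vial 42 mm in diameter, 62 mm high; point half-way up its middle
- tonic_bottle_mid (a point): bystander: loose dark amber bottle 44 mm in diameter, 88 mm high, blue cap; point half-way up its middle
- spatula: bystander: loose slim counting spatula 180 mm long, 18 wide, 10 high (steel blade, black handle) lying on the other side of the organiser, along it, 90 to 110 mm from its centre line; origin under the middle of its length, x along it

How it is judged (in metres and radians):
On the way, in this order (a step that is already met when the one before it is completed fails the run):
1. the fingertips touch down at the orange rest (within 40 mm of its centre) while every lid is still open (contact force between the fingers and organiser above 0.3 N and horizontal distance between the grasp point and start_rest below 0.04 m and value of joint each of lid1, lid2, lid3, lid4, lid5, lid6, lid7 above 0.2 rad).
2. the first lid is shut while lids 3 to 7 still stand open (value of joint lid1 below 0.09 rad and value of joint each of lid3, lid4, lid5, lid6, lid7 above 0.2 rad), for 0.02 s.
3. lids 1 to 3 are shut while lids 5 to 7 still stand open (value of joint each of lid1, lid2, lid3 below 0.09 rad and value of joint each of lid5, lid6, lid7 above 0.2 rad), for 0.02 s.
4. lids 1 to 5 are shut while lid 7 still stands open (value of joint each of lid1, lid2, lid3, lid4, lid5 below 0.09 rad and value of joint lid7 above 0.2 rad), for 0.02 s.
5. all seven lids are shut (value of joint each of lid1, lid2, lid3, lid4, lid5, lid6, lid7 below 0.09 rad), for 0.1 s.
At the end, for the whole second after the job is handed in: all seven lids are within 0.09 rad of shut, and the organiser stands flat and at rest on the counter within 40 mm of where it was; the jar, vial, bottle and spatula are within 20 mm of where they were (all of step 5 and distance of organiser from where it was at the start of the episode below 0.04 m and height (world z) of organiser below 0.006 m and angle between organiser's own z axis and vertical below 0.05 rad and linear speed of organiser below 0.02 m/s and distance of each of stock_jar_mid, amber_vial_mid, tonic_bottle_mid, spatula from where it was at the start of the episode below 0.02 m); the robot touches nothing.
It fails at once if the organiser is lifted or tipped (height (world z) of organiser above 0.012 m or angle between organiser's own z axis and vertical above 0.12 rad).
It fails at once if the organiser is pushed more than 40 mm away (distance of organiser from where it was at the start of the episode above 0.04 m).
It fails at once if the organiser is pressed with more than 35 N (contact force between the arm and organiser above 35 N).
It fails at once if the organiser is pressed with more than 35 N by the fingers (contact force between the fingers and organiser above 35 N).
It fails at once if a bystander is moved, lifted or knocked over (distance of any of stock_jar_mid, amber_vial_mid, tonic_bottle_mid, spatula from where it was at the start of the episode above 0.02 m).
It also fails if it takes over 40 s, if anything falls off the work surface, if the arm or the gripper's body presses on something with over 40 N, if the wrist force passes 120 N, or if a joint passes its speed limit or range.

## Working session

There is one attempt and no reset: what is moved stays moved. The work goes in short steps, Python scripts to look and compute and a tool call to move; the robot and the scene stay as the last step left them, time stands still between calls to the robot, and variables do not carry over. Pictures are saved under pics/ and viewed, and the job is handed in when it is done.

Besides the shell and the picture viewer there is one more tool, called as name([rows], argument=value, ...), one row to a line, values as JSON. carry_out: Moves the arm, as the interface text tells. Its arguments: {"type":"object","properties":{"motion":{"type":"array","items":{"type":"array","items":{"type":"array","items":{"type":"number"}}}},"grip":{"type":"number"},"force":{"type":"number"}},"required":["motion"]}

```bash
mkdir -p pics; ls
cat > h.py <<'E'
import numpy as np, cv2
from cell import ctrl, viewer
def save(n,fn):
    f=viewer.grab_frame(n); cv2.imwrite('pics/'+fn,cv2.cvtColor(f['img'],cv2.COLOR_RGB2BGR)); 
    np.savez('pics/'+fn+'.npz',**{k:f[k] for k in f}); return f
def ray(f,uv,z):
    K=np.array(f['camera_matrix']);R=cv2.Rodrigues(np.array(f['rvec'],float).ravel())[0];t=np.array(f['tvec'],float).ravel()
    d=R.T@np.linalg.inv(K)@np.array([uv[0],uv[1],1.]);c=-R.T@t
    return c+d*(z-c[2])/d[2]
def proj(f,P):
    return cv2.projectPoints(np.array(P,float).reshape(-1,3),np.array(f['rvec'],float),np.array(f['tvec'],float),np.array(f['camera_matrix'],float),None)[0].reshape(-1,2)
E
python3 - <<'E'
from h import *
for n in ['scene','side','wrist']: save(n,n+'0.png')
print(ctrl.get_state(), ctrl.grip_point_offset)
E
```

```text
pics
{'time_s': 0.15, 'qpos': array([-2.40568400e-03,  3.53521006e-01,  1.63394035e+00,  3.09702553e-05,
        1.15517430e+00, -2.41616425e-03]), 'qd': array([-8.47591089e-04, -1.83359472e-03, -1.21420010e-03,  3.61837410e-05,
       -8.61101571e-04, -1.63238287e-03]), 'joint_torque': array([-7.39769093e-04, -6.05638933e+01, -3.42338884e+01, -2.29960733e-05,
        6.16452831e-03, -4.00942213e-05]), 'tcp_pos': array([6.24656257e+02, 6.98583269e-03, 2.30724001e+02]), 'tcp_rot': array([-2.22090671e+00, -2.22090218e+00,  1.12386910e-03]), 'ft_force': array([ 0.94967006, -0.59285047, -0.29611501]), 'ft_torque': array([ 0.03402613,  0.04205473, -0.00192693]), 'opening': 1.0027432271232553} 18.700000000000003
```

View pics/scene0.png

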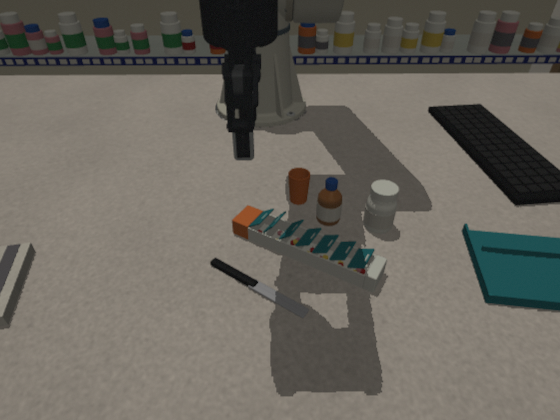

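View pics/side0.png

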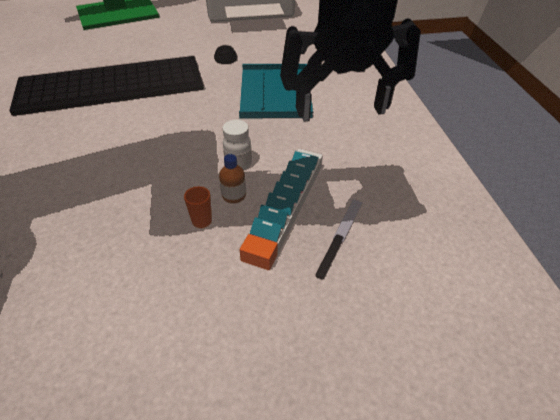

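View pics/wrist0.png

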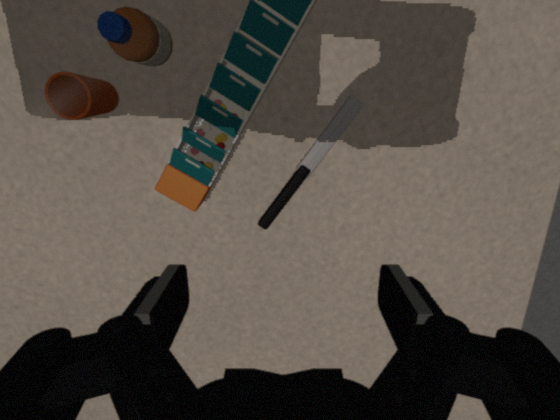

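Run:
```python
import cv2
a=cv2.imread('pics/scene0.png')[195:295,220:400]; cv2.imwrite('pics/sc0.png',cv2.resize(a,None,fx=4.4,fy=4.4,interpolation=2))
a=cv2.imread('pics/wrist0.png')[0:230,140:330]; cv2.imwrite('pics/wc0.png',cv2.resize(a,None,fx=2.6,fy=2.6,interpolation=2))
a=cv2.imread('pics/side0.png')[140:280,220:340]; cv2.imwrite('pics/sd0.png',cv2.resize(a,None,fx=4,fy=4,interpolation=2))
```

```text
(no output)
```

View pics/sc0.png

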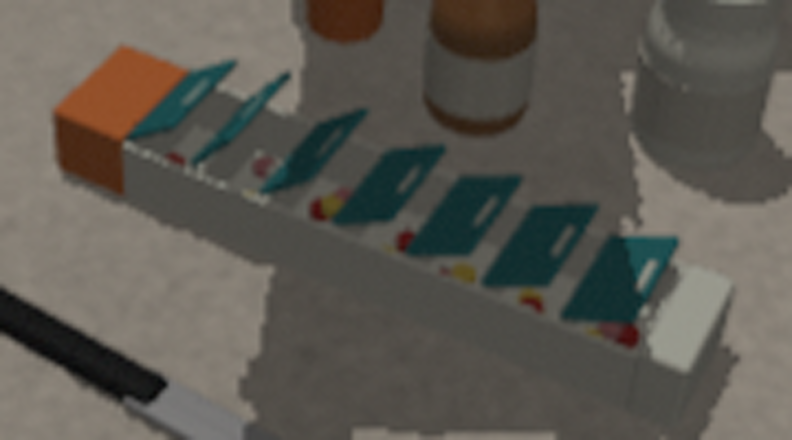

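View pics/wc0.png

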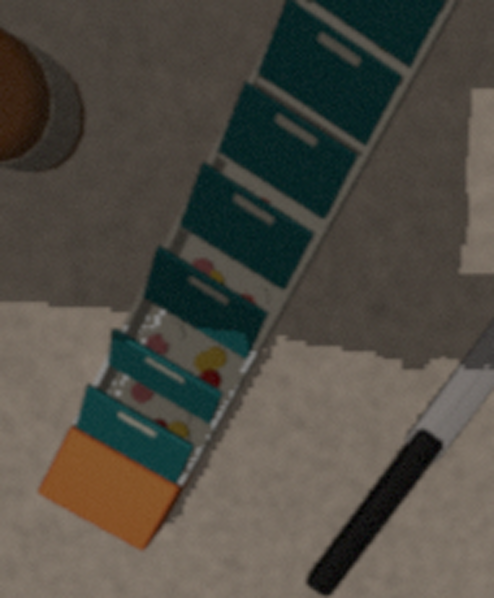

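View pics/sd0.png

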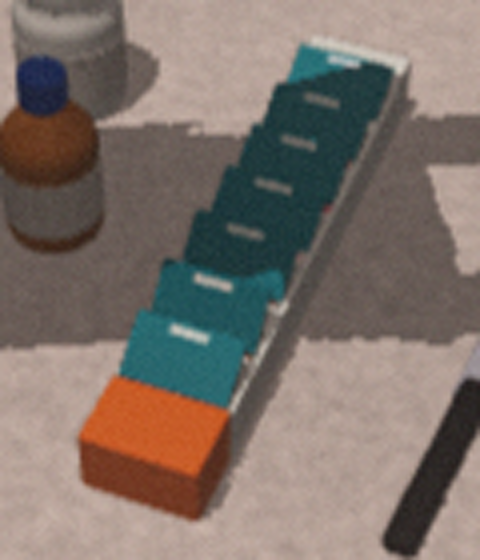

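```bash
cat > fit.py <<'E'
from h import *
from scipy.optimize import least_squares
L=lambda n:dict(np.load('pics/'+n+'0.png.npz'))
S,D,W=L('scene'),L('side'),L('wrist')
s=lambda p:(np.array(p)/4.4+[220,195]);w=lambda p:np.array(p)/2.6+[140,0];d=lambda p:np.array(p)/4+[220,140]
A=[s(p) for p in [(122,45),(190,68),(125,137),(55,112),(733,287),(687,372)]]
B=[w(p) for p in [(75,428),(183,487),(145,548),(40,492)]]
C=[d(p) for p in [(118,378),(230,410),(195,475),(80,437),(408,62)]]
for f,l in((S,A),(W,B),(D,C)):print(np.array([ray(f,p,32)[:2] for p in l]).round(0).tolist())
E
python3 fit.py
```

```text
[[486.0, -16.0], [502.0, 13.0], [543.0, -12.0], [528.0, -40.0], [626.0, 204.0], [664.0, 180.0]]
[[506.0, 13.0], [548.0, -12.0], [530.0, -39.0], [489.0, -14.0]]
[[504.0, 10.0], [544.0, -13.0], [526.0, -42.0], [486.0, -17.0], [661.0, 178.0]]
```

carry_out([
  [[0,0,0,1],[0,0,0,1],[0,0,0,1],[0,0,0,1],[0,0,0,1],[0,0,0,0.37],[-0.9,-1,0,0],[-0.9,-1,0,0]],
], grip=-1, force=40)

```text
time_s: 0.82
tcp_pos: [542.7, -14.0, 230.2]
tcp_rot: [-2.75, -1.518, 0.001]
ft_force: [-1.2, -0.7, 0.2]
opening: 0.001
```

carry_out([
  [[0,0,1,0],[0,0,1,0],[0,0,1,0],[0,0,0.5,0],[0,0,0,0],[0,0,0,0],[0,0,0,0],[0,0,0,0]],
])

```text
time_s: 1.48
tcp_pos: [544.4, -14.2, 93.1]
tcp_rot: [2.749, 1.517, 0.004]
ft_force: [0.7, -0.3, 0.1]
opening: -0.002
```

Run:
```python
from h import *
for n in ['scene','side','wrist']:
    f=save(n,n+'1.png')
a=cv2.imread('pics/scene1.png')[150:300,180:420]; cv2.imwrite('pics/sc1.png',cv2.resize(a,None,fx=3.3,fy=3.3,interpolation=2))
s=ctrl.get_state();print(s['tcp_pos'],s['tcp_rot'],s['ft_force'],s['opening'])
x=cv2.Rodrigues(s['tcp_rot'])[0];print(x)
d=np.array([516,-14])-s['tcp_pos'][:2];print(d@x[:2,0],d@x[:2,1])
```

```text
[543.84644655 -14.15134878  92.67729703] [2.74951103 1.51724109 0.00327896] [0.36369012 0.69558152 0.28863084] 0.0017260912523328373
[[ 5.33143940e-01  8.46021074e-01  2.42535493e-03]
 [ 8.46023654e-01 -5.33145357e-01 -7.29213138e-05]
 [ 1.23137375e-03  2.09078519e-03 -9.99997056e-01]]
-14.718119580091948 -23.639371503820986
```

View pics/sc1.png

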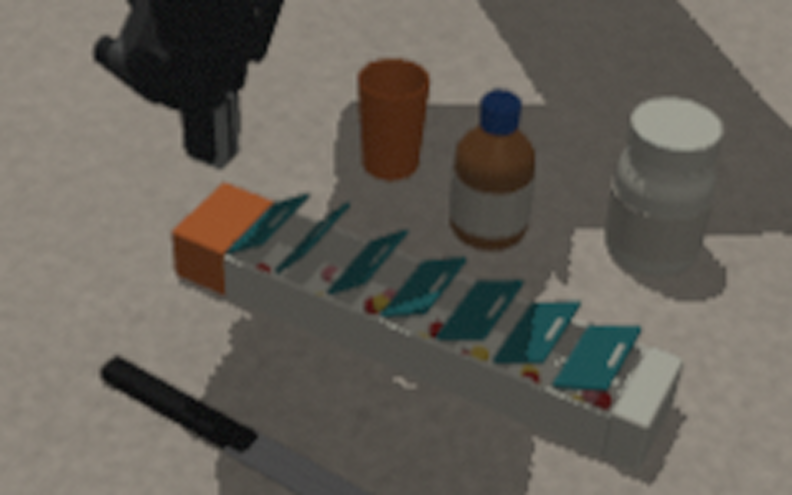

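View pics/wrist1.png

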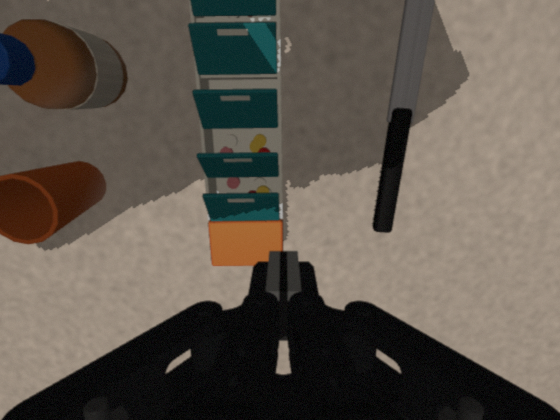

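View pics/side1.png

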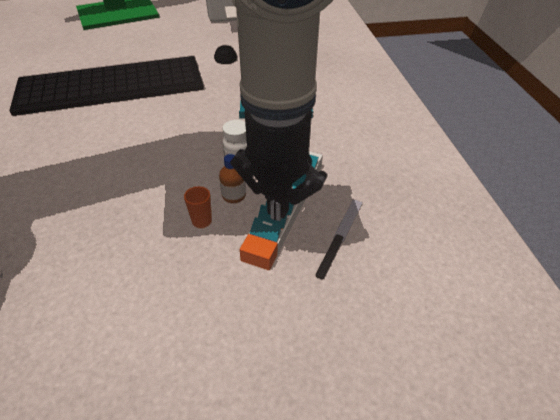

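carry_out([
  [[-0.46,-0.6,0,0],[0,0,0,0],[0,0,0.6,0],[0,0,0.55,0],[0,0,0,0],[0,0,0,0],[0,0,0,0],[0,0,0,0]],
])

```text
time_s: 2.3
tcp_pos: [513.7, -16.9, 46.5]
tcp_rot: [2.75, 1.517, 0.002]
ft_force: [-0.0, -0.3, -0.5]
opening: 0.002
```

Run:
```python
from h import *
for n in ['scene','wrist']:
    f=save(n,n+'2.png')
a=cv2.imread('pics/scene2.png')[150:300,180:420]; cv2.imwrite('pics/sc2.png',cv2.resize(a,None,fx=3.3,fy=3.3,interpolation=2))
s=ctrl.get_state();print(s['tcp_pos'],s['tcp_rot'],s['ft_force'],s['opening'])
x=cv2.Rodrigues(s['tcp_rot'])[0]
d=np.array([516,-14])-s['tcp_pos'][:2];print(d@x[:2,0],d@x[:2,1])
```

```text
[513.58279199 -16.90856033  46.36589863] [2.74983369e+00 1.51737625e+00 2.40008197e-03] [ 0.01407614 -0.59063114 -0.13736988] -0.0007363520348668179
3.749444045889151 0.49423657783821145
```

View pics/sc2.png

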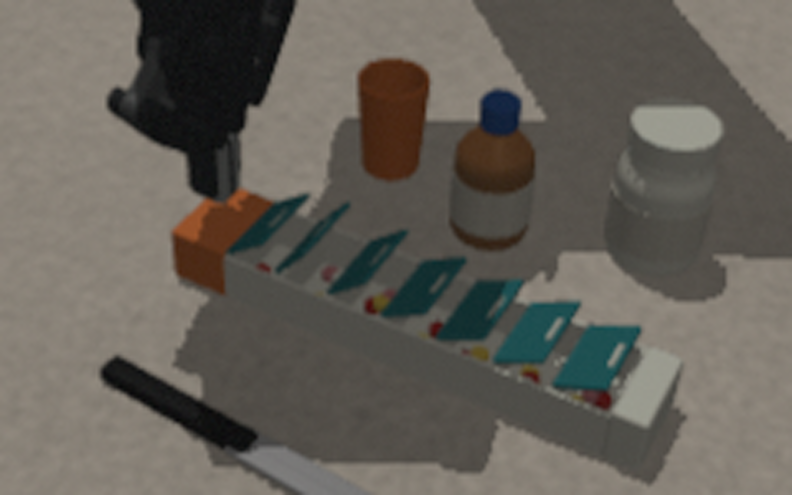

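View pics/wrist2.png

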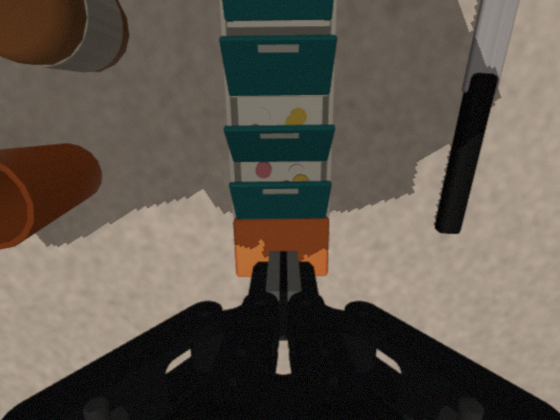

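carry_out([
  [[0,0,0.06,0],[0,0,0.06,0],[0,0,0.06,0],[0,0,0.05,0],[0,0,0.05,0],[0,0,0,0],[0,0,0,0],[0,0,0,0]],
])

```text
time_s: 3.07
tcp_pos: [512.8, -16.9, 34.0]
tcp_rot: [-2.75, -1.518, 0.0]
ft_force: [-0.6, -0.4, 0.3]
opening: -0.001
```

carry_out([
  [[0,0,0.02,0],[0,0,0.02,0],[0,0,0,0],[0,0,0,0],[0,0,0,0],[0,0,0,0],[0,0,0,0],[0,0,0,0]],
])

```text
time_s: 3.73
tcp_pos: [512.8, -16.9, 32.5]
tcp_rot: [2.751, 1.518, 0.0]
ft_force: [0.5, -0.2, -0.0]
opening: 0.004
```

carry_out([
  [[0,0,0.02,0],[0,0,0,0],[0,0,0,0],[0,0,0,0],[0,0,0,0],[0,0,0,0],[0,0,0,0],[0,0,0,0]],
])

```text
time_s: 4.4
tcp_pos: [512.9, -16.9, 32.1]
tcp_rot: [2.75, 1.518, 0.0]
ft_force: [-2.5, -0.1, 5.4]
opening: -0.002
```

carry_out([
  [[0.05,0,-0.005,0],[0.08,0,0,0],[0.08,0,0,0],[0.08,0,0,0],[0.08,0,0,0],[0.08,0,0,0],[0.08,0,0,0],[0.08,0,0,0]],
])

```text
time_s: 5.07
tcp_pos: [525.8, 3.7, 32.1]
tcp_rot: [2.75, 1.518, -0.001]
ft_force: [-2.9, -3.4, 6.7]
opening: -0.0
```

Run:
```python
from h import *
for n in ['scene','wrist']:
    f=save(n,n+'3.png')
a=cv2.imread('pics/scene3.png')[150:300,180:420]; cv2.imwrite('pics/sc3.png',cv2.resize(a,None,fx=3.3,fy=3.3,interpolation=2))
s=ctrl.get_state();print(s['tcp_pos'],s['tcp_rot'],s['ft_force'],s['opening'])
```

```text
[526.21345228   4.12860548  32.0607723 ] [2.75033097e+00 1.51803859e+00 6.37613473e-04] [-1.68998197  1.3806442   4.41329594] 0.002222449708780246
```

View pics/sc3.png

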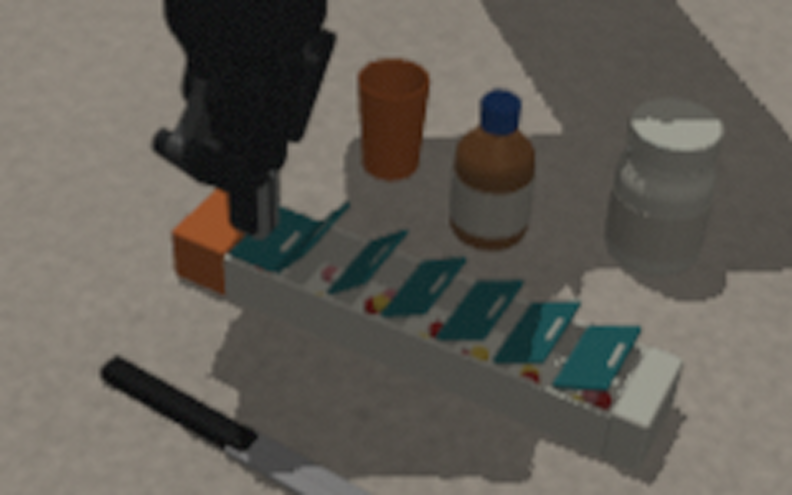

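View pics/wrist3.png

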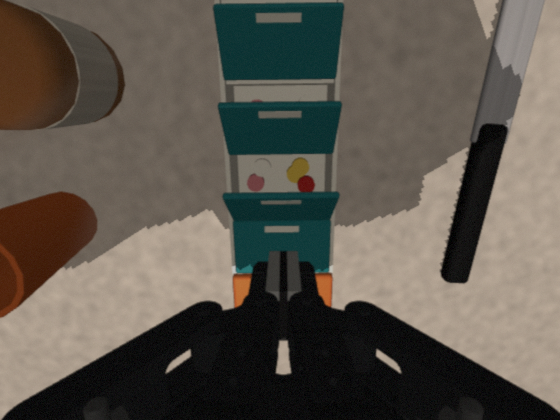

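Lid 1 is going down (scene crop around 270,240) and the organiser has stayed in place. I'll continue.

carry_out([
  [[0.1,0,0,0],[0.1,0,0,0],[0.1,0,0,0],[0.1,0,0,0],[0.1,0,0,0],[0.1,0,0,0],[0.1,0,0,0],[0.1,0,0,0]],
])

```text
time_s: 5.83
tcp_pos: [542.7, 30.6, 32.0]
tcp_rot: [2.75, 1.518, -0.001]
ft_force: [-2.5, -2.9, 7.1]
opening: 0.005
```

Run:
```python
from h import *
for n in ['scene','wrist']:
    f=save(n,n+'4.png')
a=cv2.imread('pics/scene4.png')[150:300,180:420]; cv2.imwrite('pics/sc4.png',cv2.resize(a,None,fx=3.3,fy=3.3,interpolation=2))
s=ctrl.get_state();print(s['tcp_pos'],s['tcp_rot'],s['ft_force'],s['opening'])
```

```text
[543.1871695   31.1728216   32.03999309] [2.75037720e+00 1.51805352e+00 6.04253681e-04] [-0.66902291  1.13834136  4.84552782] -0.0014131498217084
```

View pics/sc4.png

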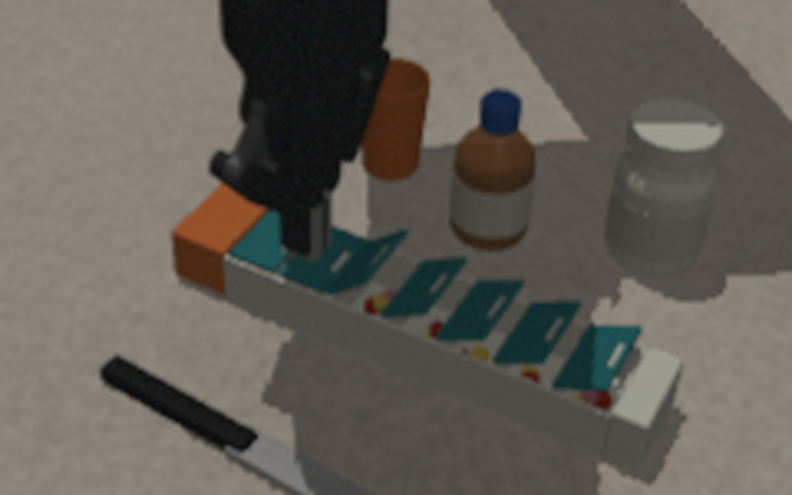

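carry_out([
  [[0.1,0,0,0],[0.1,0,0,0],[0.1,0,0,0],[0.1,0,0,0],[0.1,0,0,0],[0.1,0,0,0],[0.1,0,0,0],[0.1,0,0,0]],
])

```text
time_s: 6.6
tcp_pos: [559.7, 57.6, 32.0]
tcp_rot: [2.75, 1.518, -0.001]
ft_force: [-2.5, -3.9, 6.4]
opening: -0.003
```

carry_out([
  [[0.1,0,0,0],[0.1,0,0,0],[0.1,0,0,0],[0.1,0,0,0],[0.1,0,0,0],[0.1,0,0,0],[0.1,0,0,0],[0.1,0,0,0]],
])

```text
time_s: 7.27
tcp_pos: [576.7, 84.6, 32.0]
tcp_rot: [2.75, 1.518, -0.001]
ft_force: [-3.1, -3.8, 7.1]
opening: 0.001
```

Run:
```python
from h import *
for n in ['scene','wrist']:
    f=save(n,n+'5.png')
a=cv2.imread('pics/scene5.png')[150:300,180:420]; cv2.imwrite('pics/sc5.png',cv2.resize(a,None,fx=3.3,fy=3.3,interpolation=2))
s=ctrl.get_state();print(s['tcp_pos'],s['tcp_rot'],s['ft_force'],s['opening'])
```

```text
[577.22152737  85.25419241  32.03455487] [2.75047613e+00 1.51800456e+00 3.80903996e-04] [-1.20264862 -0.53953304  5.10514485] 0.0047987038135439255
```

View pics/sc5.png

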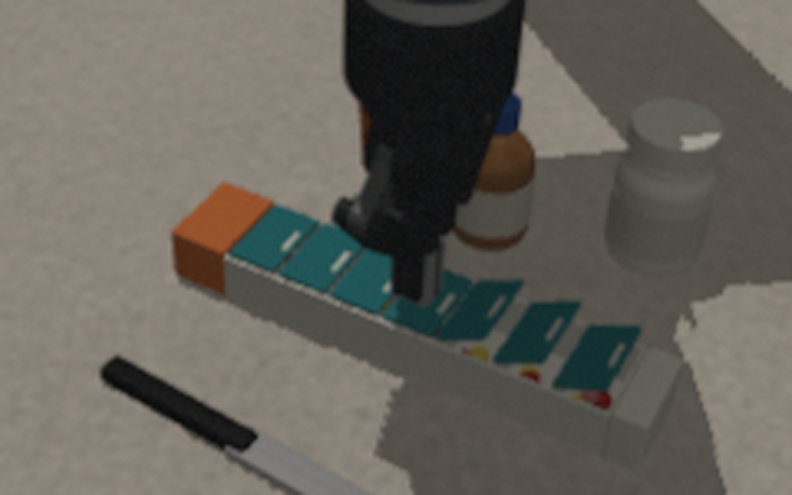

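View pics/wrist5.png

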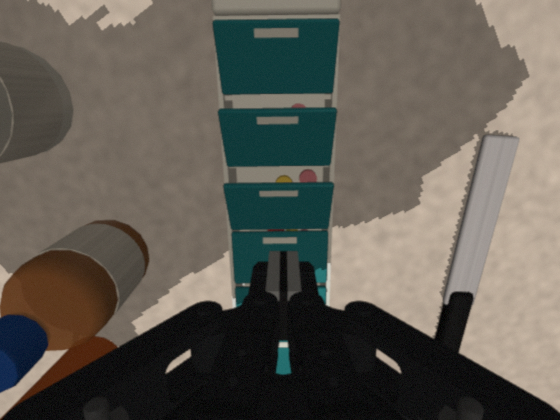

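carry_out([
  [[0.1,0,0,0],[0.1,0,0,0],[0.1,0,0,0],[0.1,0,0,0],[0.1,0,0,0],[0.1,0,0,0],[0.1,0,0,0],[0.1,0,0,0]],
])

```text
time_s: 8.03
tcp_pos: [593.8, 111.7, 32.0]
tcp_rot: [2.75, 1.518, -0.002]
ft_force: [-1.9, -4.6, 7.5]
opening: 0.004
```

carry_out([
  [[0.1,0,0,0],[0.1,0,0,0],[0.1,0,0,0],[0.1,0,0,0],[0.1,0,0,0],[0.1,0,0,0],[0.1,0,0,0],[0.1,0,0,0]],
])

```text
time_s: 8.7
tcp_pos: [610.9, 138.7, 32.0]
tcp_rot: [2.75, 1.518, -0.002]
ft_force: [-2.3, -3.3, 7.1]
opening: -0.0
```

Run:
```python
from h import *
for n in ['scene','wrist']:
    f=save(n,n+'6.png')
a=cv2.imread('pics/scene6.png')[150:300,180:420]; cv2.imwrite('pics/sc6.png',cv2.resize(a,None,fx=3.3,fy=3.3,interpolation=2))
s=ctrl.get_state();print(s['tcp_pos'],s['tcp_rot'],s['ft_force'],s['opening'])
```

```text
[611.34184047 139.37355603  32.06769411] [2.75043693e+00 1.51800634e+00 4.19997537e-04] [-0.64535842  0.50308347  6.1020538 ] -0.0013587397590051704
```

View pics/sc6.png

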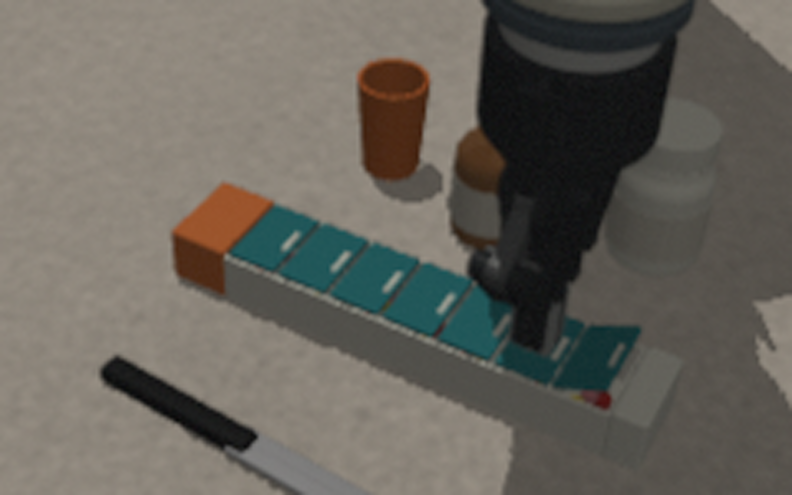

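View pics/wrist6.png

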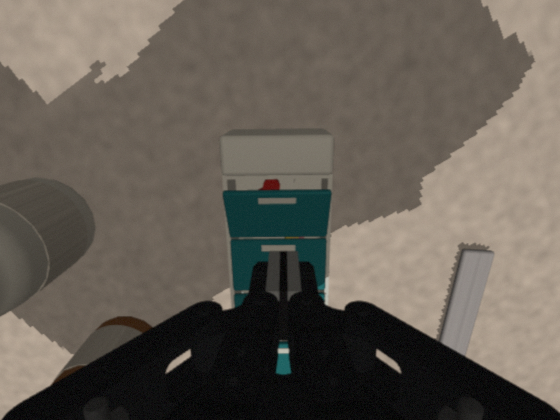

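carry_out([
  [[0.1,0,0,0],[0.1,0,0,0],[0.1,0,0,0],[0.1,0,0,0],[0.1,0,0,0],[0.1,0,0,0],[0.1,0,0,0],[0.1,0,0,0]],
])

```text
time_s: 9.47
tcp_pos: [627.9, 165.8, 32.0]
tcp_rot: [2.75, 1.518, -0.002]
ft_force: [-3.0, -3.5, 7.0]
opening: -0.001
```

carry_out([
  [[0.1,0,0,0],[0.1,0,0,0],[0.1,0,0,0],[0.1,0,0,0],[0.1,0,0,0],[0.07,0,0,0],[0,0,0,0],[0,0,0,0]],
])

```text
time_s: 10.13
tcp_pos: [640.5, 185.6, 32.1]
tcp_rot: [2.751, 1.518, 0.0]
ft_force: [-1.0, -1.2, 6.4]
opening: -0.001
```

Run:
```python
from h import *
for n in ['scene','side']:
    f=save(n,n+'7.png')
a=cv2.imread('pics/scene7.png')[150:300,180:420]; cv2.imwrite('pics/sc7.png',cv2.resize(a,None,fx=3.3,fy=3.3,interpolation=2))
s=ctrl.get_state();print(s['tcp_pos'],s['tcp_rot'],s['ft_force'],s['opening'])
```

```text
[640.45573388 185.56371468  32.1124919 ] [-2.75055177e+00 -1.51790965e+00 -5.81153688e-04] [-0.59666558 -0.43523724  5.70427883] -0.003010358556052881
```

View pics/sc7.png

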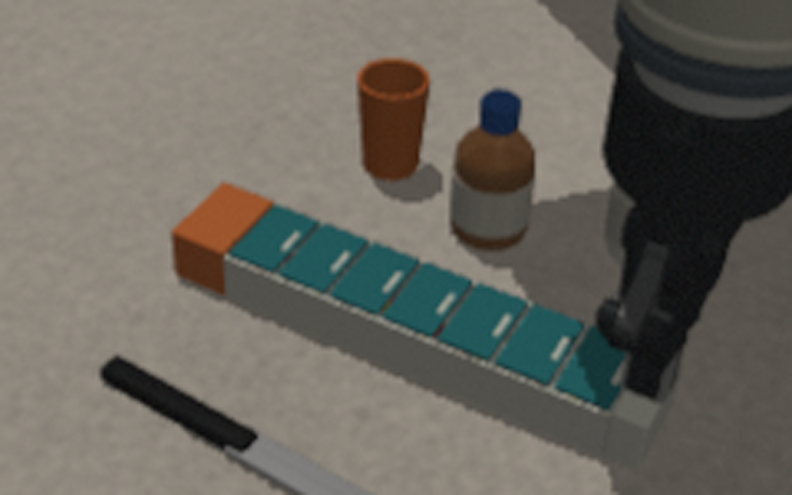

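The last lid is down and the fingertips are on the white rest. Now I'll raise the hand straight up.

carry_out([
  [[0,0,-0.1,0],[0,0,-0.3,0],[0,0,-0.7,0],[0,0,-1,0],[0,0,-1,0],[0,0,-1,0],[0,0,0,0],[0,0,0,0]],
])

```text
time_s: 10.9
tcp_pos: [642.1, 186.0, 199.9]
tcp_rot: [2.75, 1.517, 0.01]
ft_force: [0.3, -0.3, -0.1]
opening: -0.003
```

carry_out([
  [[0.5,0.5,-0.5,0],[0.5,0.5,-0.5,0],[0.5,0.5,0,0],[0.5,0.5,0,0],[0,0,0,0],[0,0,0,0],[0,0,0,0],[0,0,0,0]],
])

```text
time_s: 11.57
tcp_pos: [749.3, 210.2, 235.0]
tcp_rot: [-2.75, -1.518, 0.003]
ft_force: [0.2, 0.4, 0.7]
opening: -0.003
```

Run:
```python
from h import *
for n in ['scene','side','wrist']:
    f=save(n,n+'8.png')
a=cv2.imread('pics/scene8.png')[150:300,180:420]; cv2.imwrite('pics/sc8.png',cv2.resize(a,None,fx=3.3,fy=3.3,interpolation=2))
a=cv2.imread('pics/side8.png')[110:290,180:380]; cv2.imwrite('pics/sd8.png',cv2.resize(a,None,fx=3,fy=3,interpolation=2))
s=ctrl.get_state();print(s['tcp_pos'],s['ft_force'],s['qd'].round(3))
```

```text
[749.90486132 210.4034423  236.1059085 ] [ 0.03975845  0.1792639  -0.57098934] [ 0.    -0.002 -0.008  0.     0.    -0.001]
```

View pics/sc8.png

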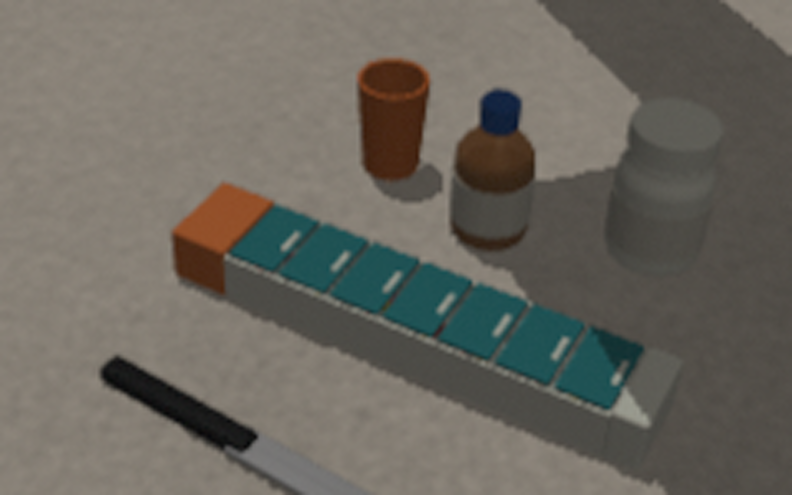

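View pics/sd8.png

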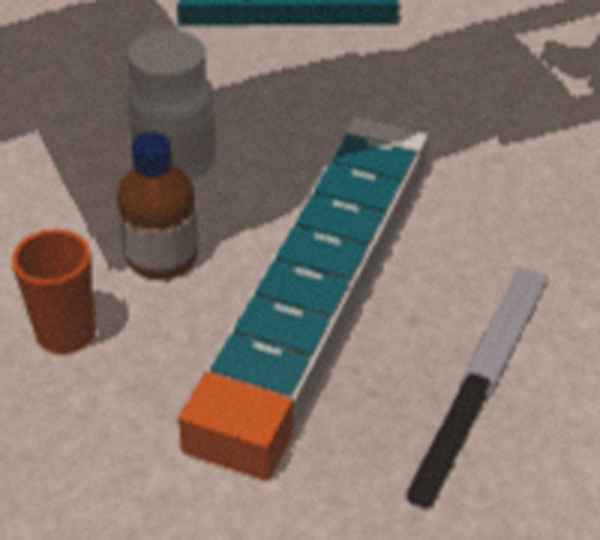

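Run:
```python
from h import *
u=np.array([.533,.846]);v=np.array([-.846,.533]);o=np.array([516,-14])
for n,(x0,y0,k) in {'scene':(290,210,6),'side':(270,135,8)}.items():
    f=dict(np.load(f'pics/{n}8.png.npz'))
    a=cv2.imread(f'pics/{n}8.png'); w=130 if n=='scene' else 70; a=a[y0:y0+85 if n=='scene' else y0+70,x0:x0+w]
    a=cv2.convertScaleAbs(cv2.resize(a,None,fx=k,fy=k,interpolation=2),alpha=1.8)
    for h in (198,168,138):
      for s_,c in((-23,0),(23,0)):
        for dz,col in((0,(0,255,0)),(2.5,(0,0,255))):
          p=proj(f,[*(o+u*(h+28)+v*s_),32+dz])[0]
          cv2.circle(a,tuple(int(round(q)) for q in (p-[x0,y0]+.5)*k),2,col,-1)
    cv2.imwrite(f'pics/{n}chk.png',a)
```

```text
(no output)
```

View pics/scenechk.png

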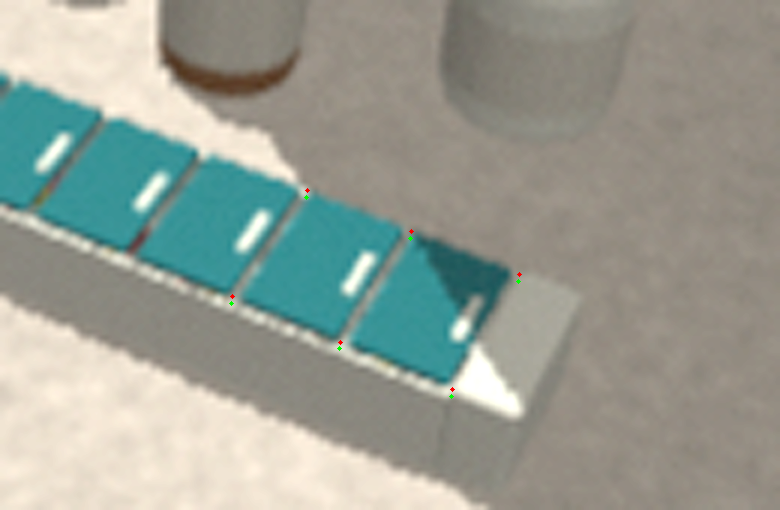

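View pics/sidechk.png

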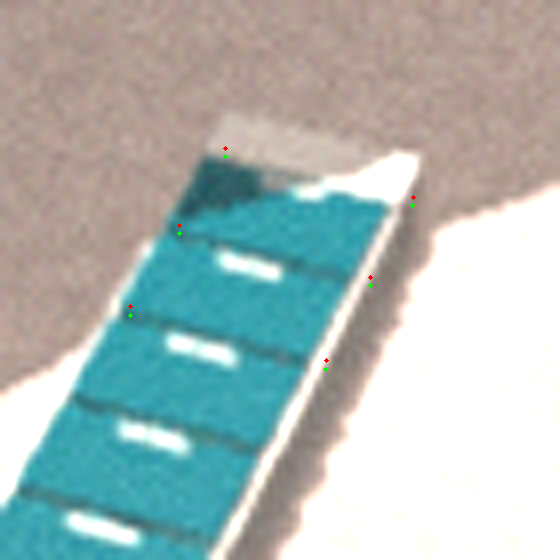

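```bash
python3 -c "
from cell import ctrl
print(ctrl.sign_off())"
```

```text
the job is handed in; nothing more can be done
None
```

I pressed all seven lids shut in one light stroke with the fingers shut, then took the hand away and handed the job in at about 12 s of the 40 s allowed. The hand-in gave no verdict.

- **Stroke:** The fingertips touched down on the orange rest with about 5 N and moved along the row to the white rest. Pictures on the way showed the lids going down in order from lid 1 to lid 7. The vertical force readings along the way were 4 to 7.5 N, well under the 35 N limit.
- **Final pictures:** All seven lids look flush with the rests. The organiser, vial, bottle, jar and spatula show no visible movement, and the hand is clear at a height of about 236 mm.
- **Disagreement:** When I projected the expected lid edges into the final pictures, they sat a few mm off, by about the same amount for every lid. That points to calibration or fit error rather than an open lid. It also means the projection couldn't confirm the 2.5 mm limit on its own, so I judged the lids shut from the flush look and from the fingertips having passed each free edge at rest height.

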